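Pull out the green sample tray with the hook

ROBOT

A 7-joint arm with a two-finger parallel gripper is mounted at the origin on the work surface. World frame = base frame: x ahead of the robot, y to its left, z up, the work surface at z = 0. Lengths are in m, angles in rad, forces in N, time in s.
With the tool pointing down it reaches from about 0.4 to 0.85 m from the base axis. Payload 10.4 kg.
Tool frame: the origin (TCP) lies on the centre line of the jaws, within the pads' length; the fingertips stand r.finger_overhang ahead of it and the grasp point (between the pads) lies 5 mm behind it (r.finger_overhang is the distance from the TCP to the fingertips, in m); z points along the fingers, y is the line along which they close (so a half turn about z gives the same grasp; the last joint's range is limited). The gripper opens to 87 mm and grips with 3 to 60 N. Pads are 19 mm wide; open, the fingers measure 117 mm over their backs; the gripper's body (75 mm by 190 mm) begins 51 mm behind the grasp point.
Start: joints at [-1.22, 0.332, -0.065, 1.46, 0.022, 1.35, -0.088], TCP at [0.228, 0.582, 0.237] pointing down, gripper open.
Joint ranges: [-2.6, 2.6], [-0.5, 2.12], [-1.47, 1.34], [0.16, 2.42], [-1.27, 4.41], [0.06, 2.06], [-2.6, 2.6]. Speed limits (rad/s): [2.22, 2.22, 2.79, 2.79, 3.14, 3.14, 3.14].

INTERFACE

Orientations are given as a unit quaternion [x, y, z, w].
In Python, from bench import read_state, viewer, r gives the robot as it stands.
- The arm moves only by the tool carry_out, never from a script. Its argument "moves" is a list of rows, each a list of 6 numbers: the shift along the tool's x, y, z in units of 40 mm (1.0 is 40 mm), then the turn, a rotation vector about the tool's x, y, z in units of 8 degrees (1.0 is 8 degrees). A call has 1 to 20 rows; each row shifts and turns the commanded pose from where the row before left it, along the tool's axes as they then stand; what a row does not reach is not made up. A row lasts 1/8 s, in which the tool goes at most 62.5 mm and 10.7 degrees, less where a joint would pass 70% of its speed; a pose out of reach is approached as far as the arm can. A call is refused whole if a number of a shift passes 1 or a number of a turn 1, either way. A call with a gripper value outside its range is refused whole. "fingers" is the finger opening in mm, from 0 to 87, set as the call begins (left out, the last holds). The fingers move at their own pace and stop on an object; "force" is the grip in N (left out, the last holds). Time passes only in rows, so rows that do not move let the fingers close. It gives the time, the measured TCP pose, the force, the opening and the grip force at its end, in the units of the state.
- read_state(): the state, without advancing time (a new reading comes with each control period).
- viewer.camera(name): name is "scene" or "top"; returns a dict with "pixels" (480x640x3 uint8, red, green, blue), "range_z" (480x640 float32, m along the optical axis (not along the pixel's ray), 0 where there is no reading), "fx", "fy", "cx", "cy" (pixels), "k1" (the pictures are not rectified: a ray, as slopes to the right and down, at radius r is drawn at 1 + k1 r^2 times it, then the intrinsics apply), "xyz" and "orientation" of the camera in the world. Camera axes: x right, y down, z forward; pixel columns grow to the right and rows downward; lengths in m; the calibration is good to about 2 mm. A picture is of the moment at which its call begins.
- r.close_job(): hands the job in; it is judged then, once.
The state is a dict: "time": time; "joint_positions": joint angles; "joint_vel": joint speeds; "joint_torque": joint torques, N m; "ee_pos": TCP position; "eef_rot": TCP orientation; "ft_force": force on the tool from outside, world axes, zero at the start; "torque": the same for the moment, N m; "width": finger opening in m; "grip_force": force on a finger pad.
Only numpy, scipy, OpenCV 4.12 (cv2) and the standard library are available. Lean on these libraries where they do the work, as an engineer would, in place of code of your own. Each camera call takes 0.05 s, during which the arm holds its last target. There are 200 camera calls.

TASK

Pick up the red-handled hook, drop its tip into the finger hole of the green sample tray and pull that tray all the way out to its stop, holding the hook. Then lift the hook out and stand it upright on the bench again, clear of the tray. Do not pull out the blue tray.

Things in the scene. Friction and masses are not known exactly. Their poses are not given: they have to be found in the camera images.
- hook: Loose hook, about 0.14 kg, standing on its red block handle: 50 (x) x 24 (y) x 60 mm tall; grip across the 24. A round 8 mm steel bar leaves its +x face level, then bends straight down to a tip 50 mm ahead of that face. Origin: the tip's lowest end, 8 mm above the bench when standing. Handle: centre at x = -75 mm, z from -8 to +52 mm; level bar's underside at z = +40 mm. z up.
- green_hole (a point): Centre of the round 30 mm finger hole in the green tray's flat level tongue, at its top face, 40 mm above the bench; moves with the tray. x points into the white housing (the tray comes out along -x), z up. Tongue 60 mm wide, 5 thick, free below; front edge 21 mm from the hole's centre, tray's front panel 35 mm behind it. Housing fixed, 110 wide, 170 deep, 80 mm tall.
- green_tray (a joint): How far the green tray (green tongue and front, white housing) is out, in m: 0 shut, 0.11 at its outer stop. Starts up to 15 mm ajar. Slides with about 1.5 N of friction and stays where it is left.
- blue_tray (a joint): How far the blue tray is out, in m: 0 shut, 0.11 at its stop; starts up to 15 mm ajar. Its unit is like the green one but with blue tongue and front, 0.17 m or more to the left or right of it.
Not all that is in view belongs to the job. Of the things that look like the hook, take the one that is farthest to the robot's left at the start.

How it is judged:
By the outcome, as a careful person would: the job done as asked, in the order asked, and still so for the second after the job is handed in, with the robot touching nothing.
It also fails if it takes over 48 s, if anything falls off the work surface, if the arm or the gripper's body presses on something with over 40 N, if the wrist force passes 120 N, or if a joint passes its speed limit or range.

## Working session

There is one attempt and no reset: what is moved stays moved. The work goes in short steps, Python scripts to look and compute and a tool call to move; the robot and the scene stay as the last step left them, time stands still between calls to the robot, and variables do not carry over. Pictures are saved under pics/ and viewed, at most 10 in all, crops included, and the job is handed in when it is done.

Besides the shell and the picture viewer there is one more tool, called after "Call:" as name([rows], argument=value, ...), one row to a line, values as JSON. carry_out: Moves the arm, as the interface text tells. Its arguments: {"type":"object","properties":{"moves":{"type":"array","items":{"type":"array","items":{"type":"number"}}},"fingers":{"type":"number"},"force":{"type":"number"}},"required":["moves"]}

```bash
mkdir -p pics
cat > h.py <<'E'
import numpy as np, cv2
from scipy.spatial.transform import Rotation as R
from bench import read_state, viewer, r
def cloud(c):
    K=np.array([[c['fx'],0,c['cx']],[0,c['fy'],c['cy']],[0,0,1.]])
    v,u=np.mgrid[0:480,0:640]
    p=np.stack([u,v],-1).reshape(-1,1,2).astype(np.float64)
    n=cv2.undistortPoints(p,K,np.array([c['k1'],0,0,0.]),) if abs(c['k1'])<1e-9 else None
    d=np.stack([(u-c['cx'])/c['fx'],(v-c['cy'])/c['fy']],-1); s=d.copy()
    for _ in range(20): s=d/(1+c['k1']*(s**2).sum(-1,keepdims=True))
    rays=np.dstack([s,np.ones((480,640))])@R.from_quat(c['orientation']).as_matrix().T
    o=np.array(c['xyz'])
    return rays,o,o+rays*c['range_z'][...,None]
def save(c,n): cv2.imwrite('pics/'+n,cv2.cvtColor(c['pixels'],cv2.COLOR_RGB2BGR))
def masks(c):
    h=cv2.cvtColor(c['pixels'],cv2.COLOR_RGB2HSV); H,S,V=h[...,0],h[...,1],h[...,2]
    ok=(S>110)&(V>50)
    return dict(red=ok&((H<8)|(H>172)),green=ok&(H>40)&(H<85),blue=ok&(H>95)&(H<130))
def blobs(m,P,mn=60):
    n,l,st,ce=cv2.connectedComponentsWithStats(m.astype(np.uint8))
    return [(l==i,st[i],ce[i]) for i in range(1,n) if st[i][4]>=mn]
E
sed -i '/n=cv2/d;/p=np.stack/d;/K=np/d' h.py
python3 - <<'E'
from h import *
print(r.finger_overhang, read_state()['eef_rot'])
for n in('top','scene'):
    c=viewer.camera(n); save(c,n+'0.png'); rays,o,P=cloud(c); print(n,o,c['k1'],c['fx'])
    for k,m in masks(c).items():
        for b,s,ce in blobs(m,P):
            q=P[b&(c['range_z']>0)]; print(k,s,ce.round(),np.percentile(q,[2,50,98],axis=0).round(3).tolist() if len(q) else '')
E
```

```text
0.014 [ 1.85810315e-01  9.82585362e-01 -7.21032486e-04 -1.17905751e-04]
top [ 0.42954772 -0.20630208  1.48298926] -0.10602035530395279 589.5564676415675
red [403 243  21  22 282] [413. 253.] [[0.447, -0.488, -0.002], [0.471, -0.457, 0.057], [0.495, -0.44, 0.064]]
red [345 246  15  22 242] [352. 257.] [[0.436, -0.324, -0.003], [0.459, -0.308, 0.058], [0.484, -0.294, 0.064]]
red [468 262  21  22 324] [478. 273.] [[0.402, -0.655, -0.002], [0.426, -0.619, 0.056], [0.45, -0.607, 0.065]]
red [411 317  25  14 254] [424. 324.] [[0.281, -0.514, -0.002], [0.3, -0.486, 0.058], [0.313, -0.463, 0.064]]
green [ 50 142  24  22 398] [ 62. 153.] [[0.672, 0.384, 0.065], [0.695, 0.409, 0.074], [0.721, 0.435, 0.08]]
green [141 156  43  30 575] [162. 170.] [[0.627, 0.121, 0.03], [0.667, 0.165, 0.04], [0.688, 0.202, 0.072]]
blue [337 120  68  29 885] [365. 134.] [[0.734, -0.426, 0.006], [0.765, -0.334, 0.053], [0.792, -0.27, 0.061]]
blue [239 163  40  26 525] [259. 173.] [[0.622, -0.114, 0.033], [0.664, -0.076, 0.04], [0.68, -0.037, 0.073]]
blue [427 201  31  18 285] [442. 209.] [[0.564, -0.571, 0.014], [
[... 974 characters left out ...]
073], [0.722, 0.437, 0.076]]
green [412 166  25  22 245] [424. 177.] [[0.627, 0.119, -0.001], [0.655, 0.162, 0.038], [0.68, 0.212, 0.068]]
blue [  43    0   59   44 1351] [77. 20.] [[-1.824, 0.658, -0.532], [-1.807, 0.843, -0.421], [-1.788, 0.994, -0.34]]
blue [459  48  39  18 185] [476.  60.] [[0.568, 0.629, 0.111], [0.627, 0.641, 0.123], [0.683, 0.673, 0.132]]
blue [374 224  33  29 332] [389. 239.] [[0.625, -0.12, 0.036], [0.66, -0.084, 0.04], [0.684, -0.05, 0.071]]
blue [ 368  317   42   81 1049] [386. 365.] [[0.74, -0.432, 0.013], [0.782, -0.398, 0.054], [0.824, -0.274, 0.058]]
blue [249 376  34  30 413] [265. 391.] [[0.568, -0.573, 0.015], [0.587, -0.539, 0.023], [0.606, -0.503, 0.027]]
```

View pics/top0.png

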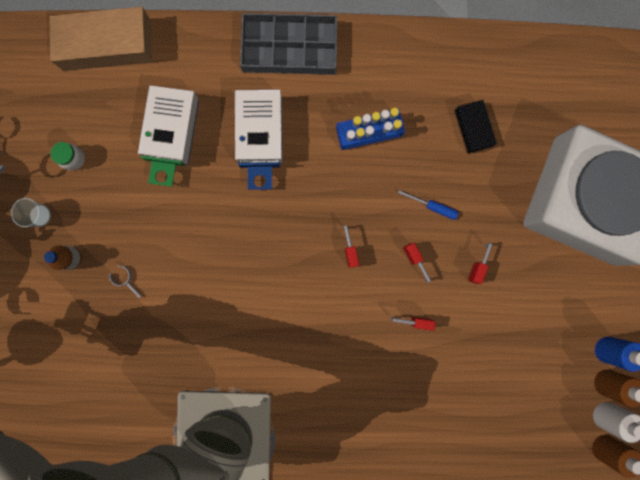

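View pics/scene0.png

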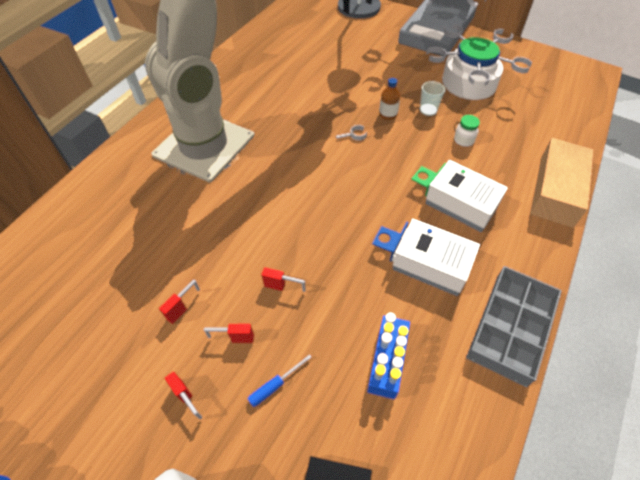

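```bash
cat >> h.py <<'E'
def plane(rays,o,z): return o+rays*((z-o[2])/rays[...,2])[...,None]
def rect(pts):
    (c,wh,a)=cv2.minAreaRect((pts[:,:2]*1000).astype(np.float32)); return np.array(c).round(1),np.array(wh).round(1),round(a,1)
def greenhole(c,col='green',near=(0.66,0.165)):
    rays,o,P=cloud(c); Q=plane(rays,o,0.04)
    m=masks(c)[col]&(np.hypot(Q[...,0]-near[0],Q[...,1]-near[1])<0.12)
    m=m.astype(np.uint8)
    cs,hi=cv2.findContours(m,cv2.RETR_CCOMP,cv2.CHAIN_APPROX_NONE)
    out=[]
    for k,x in enumerate(cs):
        if hi[0][k][3]>=0 and len(x)>8:
            a=np.zeros_like(m); cv2.drawContours(a,[x],-1,1,-1); a&=1-m
            q=Q[a>0]; out.append((q[:,:2].mean(0).round(4).tolist(),len(q),rect(q)))
    return out
E
python3 - <<'E'
from h import *
for n in('top','scene'):
    c=viewer.camera(n); rays,o,P=cloud(c)
    print(n,greenhole(c),greenhole(c,'blue',(0.66,-0.08)))
    Q=plane(rays,o,.06); m=masks(c)['red']&(np.hypot(Q[...,0]-.46,Q[...,1]+.31)<.05)
    V=c['pixels'].max(-1).astype(int)
    print('red',rect(Q[m]), rect(Q[m&(P[...,2]>.053)]), np.percentile(V[m],[5,25,50,75,95]))
    # bar: low-sat bright px near hook
    B=plane(rays,o,.052); hs=cv2.cvtColor(c['pixels'],cv2.COLOR_RGB2HSV)
    b=(hs[...,1]<70)&(P[...,2]>.03)&(P[...,2]<.07)&(np.hypot(B[...,0]-.51,B[...,1]+.3)<.05)
    q=B[b]; print('bar',len(q)); 
    if len(q)>5: print(cv2.fitLine((q[:,:2]*1000).astype(np.float32),2,0,.01,.01).ravel(), q.min(0),q.max(0))
    # white housing top
    H=plane(rays,o,.08); w=(hs[...,1]<60)&(hs[...,2]>120)&(P[...,2]>.074)&(P[...,2]<.086)&(np.hypot(H[...,0]-.76,H[...,1]-.18)<.115)
    if w.sum()>50: print('housing',rect(H[w]))
    y0,y1,x0,x1=((130,280,100,400) if n=='top' else (140,320,240,460))
    k=c['pixels'][y0:y1,x0:x1]
    cv2.imwrite(f'pics/crop_{n}.png',cv2.resize(k,None,fx=2.6,fy=2.6,interpolation=cv2.INTER_CUBIC)[...,::-1])
E
```

```text
top [([0.6465, 0.1672], 105, (array([645.8, 167. ]), array([27.5, 25.2]), 1.1))] [([0.6406, -0.0767], 130, (array([639.9, -76.6]), array([29.9, 29.6]), 1.7))]
red (array([ 459. , -307.6]), array([49.8, 28.8]), 15.2) (array([ 459.5, -309. ]), array([49.3, 25.6]), 17.6) [103. 133. 160. 166. 169.]
bar 63
[ 9.6954507e-01  2.4491291e-01  5.1005765e+02 -2.9639795e+02] [ 0.48440785 -0.3033796   0.052     ] [ 0.53296696 -0.28776581  0.052     ]
housing (array([773.4, 151.9]), array([111.8, 171.6]), 83.4)
scene [([0.6492, 0.1638], 62, (array([649.2, 163.9]), array([25. , 27.6]), 22.0))] [([0.643, -0.0794], 106, (array([643. , -79.1]), array([30.4, 27.5]), 28.8))]
red (array([ 470.7, -321.6]), array([60.5, 50.6]), 14.2) (array([ 463.1, -311. ]), array([49.1, 26.2]), 14.2) [135. 150. 161. 250. 252.]
bar 83
[ 9.9020946e-01  1.3958932e-01  5.1468842e+02 -2.9688434e+02] [ 0.48538227 -0.30544461  0.052     ] [ 0.54180822 -0.28748511  0.052     ]
housing (array([775.8, 148.6]), array([114.2, 169.5]), 83.0)
```

View pics/crop_top.png

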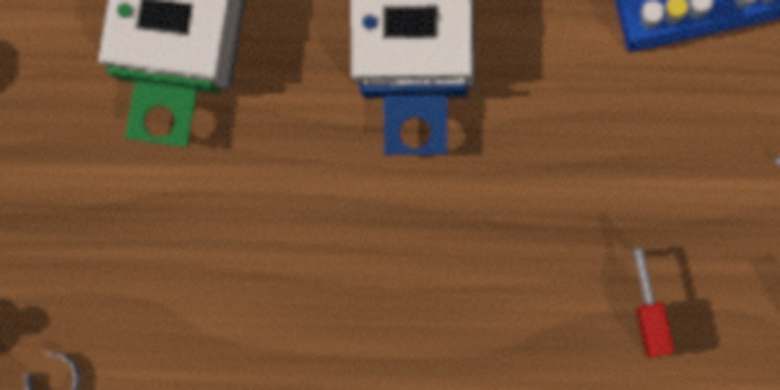

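Call:
carry_out([
  [-1,-0.09,0,0,0,0.5],
  [-1,-0.09,0,0,0,0.5],
  [-1,-0.09,0,0,0,0.5],
  [-1,-0.09,0,0,0,0.5],
  [-1,-0.09,0,0,0,0.5],
  [-1,-0.09,0,0,0,0.5],
  [-1,-0.09,0,0,0,0.5],
  [-1,-0.09,0,0,0,0.5],
  [-1,-0.09,0,0,0,0.5],
  [-1,-0.09,0,0,0,0.5],
  [-1,-0.09,0,0,0,0.5],
  [-1,-0.09,0,0,0,0.5],
  [-1,-0.09,0,0,0,0.5],
  [-1,-0.09,0,0,0,0.5],
  [-1,-0.09,0,0,0,0.5],
  [-1,-0.09,0,0,0,0.5],
  [-1,-0.09,0,0,0,0.5],
  [-1,-0.09,0,0,0,0.5],
  [-1,-0.09,0,0,0,0.5],
  [-1,-0.09,0,0,0,0.5],
], fingers=60, force=40)

```text
time: 2.7
ee_pos: [0.5456, -0.0874, 0.2364]
eef_rot: [0.775, 0.632, -0.0, -0.0]
ft_force: [1.2, 0.0, -0.0]
width: 0.0599
grip_force: 0.0
```

```bash
cat >> h.py <<'E'
def togo(p,yaw):
    """rows needed: shift in tool axes (units 40mm) and turn about tool z (8deg) to bring TCP to p with tool x at yaw deg, tool down"""
    s=read_state(); M=R.from_quat(s['eef_rot']); c,n=np.cos(np.radians(yaw)),np.sin(np.radians(yaw))
    G=R.from_matrix(np.array([[c,n,0],[n,-c,0],[0,0,-1.]]))
    X=M.apply([1,0,0]); print('t',round(s['time'],2),'pos',np.round(s['ee_pos'],4),'yaw',np.degrees(np.arctan2(X[1],X[0])).round(1),'F',np.round(s['ft_force'],1),'w',round(s['width'],4))
    print('shift now-frame',(M.inv().apply(np.array(p)-s['ee_pos'])/.04).round(3),'turn',(np.degrees((M.inv()*G).as_rotvec())/8).round(3),'shift goal-frame',(G.inv().apply(np.array(p)-s['ee_pos'])/.04).round(3))
E
python3 -c "
from h import *
togo([.461,-.31,.14],15)"
```

```text
t 2.7 pos [ 0.5456 -0.0874  0.2364] yaw 78.5 F [ 1.2  0.  -0. ] w 0.0599
shift now-frame [-5.876 -0.958  2.41 ] turn [-1.000e-03 -0.000e+00  7.931e+00] shift goal-frame [-3.484  4.828  2.411]
```

Call:
carry_out([
  [0,0,0,0,0,0.99],
  [0,0,0,0,0,0.99],
  [0,0,0,0,0,0.99],
  [0,0,0,0,0,0.99],
  [0,0,0,0,0,0.99],
  [0,0,0,0,0,0.99],
  [0,0,0,0,0,0.99],
  [0,0,0,0,0,0.99],
  [-0.58,0.8,0.4,0,0,0],
  [-0.58,0.8,0.4,0,0,0],
  [-0.58,0.8,0.4,0,0,0],
  [-0.58,0.8,0.4,0,0,0],
  [-0.58,0.8,0.4,0,0,0],
  [-0.58,0.82,0.4,0,0,0],
  [0,0,0,0,0,0],
  [0,0,0,0,0,0],
])

```text
time: 4.7
ee_pos: [0.4627, -0.3081, 0.1405]
eef_rot: [0.991, 0.133, 0.0, -0.0]
ft_force: [0.0, 0.3, 0.9]
width: 0.0598
grip_force: 0.0
```

Run:
```python
from h import *
togo([.461,-.31,.042],15)
c=viewer.camera('scene')
rays,o,P=cloud(c);Q=plane(rays,o,.06); m=masks(c)['red']&(np.hypot(Q[...,0]-.46,Q[...,1]+.31)<.05); print(rect(Q[m&(P[...,2]>.053)]))
cv2.imwrite('pics/a.png',cv2.resize(c['pixels'][130:360,150:420],None,fx=2.5,fy=2.5,interpolation=cv2.INTER_CUBIC)[...,::-1])
```

```text
t 4.7 pos [ 0.4627 -0.3081  0.1405] yaw 15.2 F [0.  0.3 0.9] w 0.0598
shift now-frame [-0.053  0.037  2.464] turn [-0.003 -0.001  0.031] shift goal-frame [-0.053  0.036  2.464]
(array([ 465.1, -310.2]), array([45.9, 26. ]), 13.3)
```

View pics/a.png

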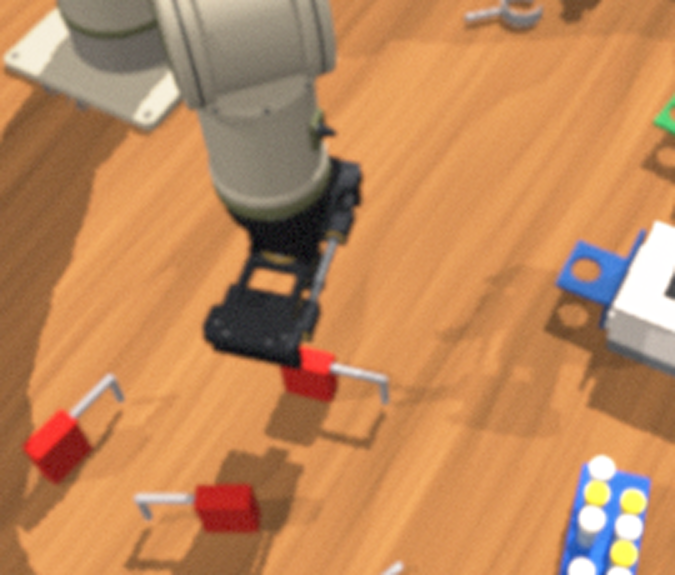

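Call:
carry_out([
  [-0.04,0.04,0.6,0,0,0],
  [0,0,0.6,0,0,0],
  [0,0,0.6,0,0,0],
  [0,0,0.5,0,0,0],
  [0,0,0.15,0,0,0],
  [0,0,0,0,0,0],
])

```text
time: 5.5
ee_pos: [0.4614, -0.3105, 0.0427]
eef_rot: [0.991, 0.133, -0.0, -0.0]
ft_force: [0.5, -0.2, -0.2]
width: 0.06
grip_force: 0.0
```

Call:
carry_out([
  [0,0,0,0,0,0],
  [0,0,0,0,0,0],
  [0,0,0,0,0,0],
  [0,0,0,0,0,0],
  [0,0,0,0,0,0],
  [0,0,0,0,0,0],
], fingers=0, force=45)

```text
time: 6.25
ee_pos: [0.4612, -0.3106, 0.0426]
eef_rot: [0.991, 0.132, 0.0, -0.0]
ft_force: [0.1, 0.2, 2.1]
width: 0.0237
grip_force: 44.9
```

Call:
carry_out([
  [0,0,-0.4,0,0,0],
  [0,0,-0.8,0,0,0],
  [0,0,-0.8,0,0,0],
  [0,0,-0.4,0,0,0],
  [0,0,0,0,0,0],
  [0,0,0,0,0,0],
])

```text
time: 7.0
ee_pos: [0.4607, -0.3102, 0.1375]
eef_rot: [0.991, 0.133, -0.001, -0.0]
ft_force: [-0.4, -0.4, -2.4]
width: 0.0239
grip_force: 44.9
```

Run:
```python
from h import *
hd=np.array([.6478,.1655]); u=np.array([np.cos(np.radians(-7)),np.sin(np.radians(-7))])
g=hd-u*.135; print(g)
togo([*g,.1226],-7)
```

```text
[0.51380627 0.18195236]
t 7.0 pos [ 0.4607 -0.3102  0.1375] yaw 15.2 F [-0.4 -0.4 -2.4] w 0.0239
shift now-frame [  4.515 -11.522   0.38 ] turn [-0.006  0.009  2.78 ] shift goal-frame [ -0.182 -12.373   0.372]
```

Call:
carry_out([
  [0,0,0,0,0,0.695],
  [0,0,0,0,0,0.695],
  [0,0,0,0,0,0.695],
  [0,0,0,0,0,0.695],
  [-0.01,-0.6,0,0,0,0],
  [-0.01,-0.9,0,0,0,0],
  [-0.01,-0.9,0,0,0,0],
  [-0.01,-0.9,0,0,0,0],
  [-0.01,-0.9,0,0,0,0],
  [-0.01,-0.9,0,0,0,0],
  [-0.01,-0.9,0,0,0,0],
  [-0.01,-0.9,0,0,0,0],
  [-0.01,-0.9,0,0,0,0],
  [-0.01,-0.9,0,0,0,0],
  [-0.01,-0.9,0,0,0,0],
  [-0.01,-0.9,0,0,0,0],
  [-0.01,-0.9,0,0,0,0],
  [-0.01,-0.9,0,0,0,0],
  [0,0,0,0,0,0],
  [0,0,0,0,0,0],
])

```text
time: 9.5
ee_pos: [0.5152, 0.1775, 0.1376]
eef_rot: [0.998, -0.061, -0.001, 0.001]
ft_force: [1.1, -0.5, -0.4]
width: 0.0241
grip_force: 44.9
```

Run:
```python
from h import *
togo([.5138,.18195,.1226],-7)
for n,(a,b,d,e) in (('top',(120,270,90,290)),('scene',(90,240,320,520))):
    c=viewer.camera(n); rays,o,P=cloud(c)
    print(n,greenhole(c))
    k=c['pixels'][a:b,d:e]
    if n=='scene': K2=k
    else: K1=k
cv2.imwrite('pics/b.png',cv2.resize(np.vstack([K1,K2]),None,fx=2,fy=2,interpolation=cv2.INTER_CUBIC)[...,::-1])
```

```text
t 9.5 pos [0.5152 0.1775 0.1376] yaw -7.0 F [ 1.1 -0.5 -0.4] w 0.0241
shift now-frame [-0.049 -0.108  0.374] turn [ 0.011  0.009 -0.005] shift goal-frame [-0.049 -0.107  0.374]
top [([0.6466, 0.1673], 104, (array([645.9, 166.9]), array([27.6, 25.1]), 2.4))]
scene [([0.6491, 0.1639], 59, (array([649. , 164.2]), array([24.5, 25.4]), 67.7))]
```

View pics/b.png

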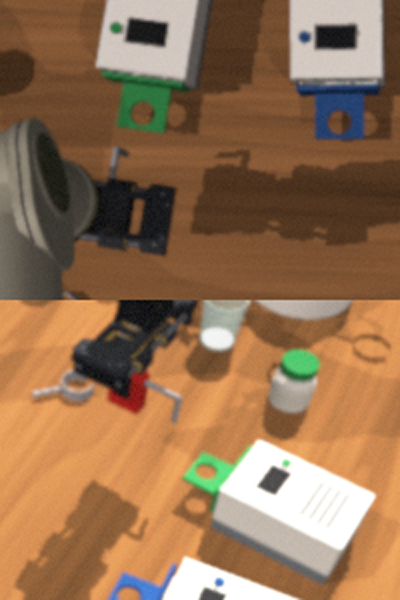

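Run:
```python
from h import *
for n,(a,b,d,e) in (('top',(182,202,140,160)),('scene',(132,154,388,418))):
    c=viewer.camera(n); rays,o,P=cloud(c)
    hs=cv2.cvtColor(c['pixels'],cv2.COLOR_RGB2HSV)
    m=np.zeros((480,640),bool); m[a:b,d:e]=(hs[a:b,d:e,1]<85)&(hs[a:b,d:e,2]>85)
    for row in range(a,b):
        x=np.where(m[row])[0]
        if len(x):
            j=int(round(x.mean())); print(n,row,x.min(),x.max(),'bar z',plane(rays,o,.147)[row,j,:2].round(4),'tip z',plane(rays,o,.103)[row,j,:2].round(4),'depth',P[row,j].round(3))
```

```text
top 193 147 149 bar z [0.5911 0.1677] tip z [0.5964 0.1801] depth [0.591 0.167 0.151]
top 194 147 149 bar z [0.5888 0.1676] tip z [0.5941 0.18  ] depth [0.588 0.167 0.151]
top 195 146 148 bar z [0.5865 0.1699] tip z [0.5916 0.1822] depth [0.586 0.169 0.148]
top 196 146 148 bar z [0.5842 0.1698] tip z [0.5893 0.1821] depth [0.584 0.168 0.152]
top 197 146 149 bar z [0.5819 0.1673] tip z [0.5869 0.1796] depth [0.582 0.168 0.145]
top 198 146 148 bar z [0.5796 0.1696] tip z [0.5845 0.1819] depth [0.579 0.169 0.149]
top 199 146 148 bar z [0.5773 0.1695] tip z [0.5821 0.1818] depth [0.577 0.17  0.146]
top 200 145 148 bar z [0.5749 0.1717] tip z [0.5797 0.1841] depth [0.574 0.17  0.152]
top 201 145 148 bar z [0.5726 0.1716] tip z [0.5773 0.184 ] depth [0.572 0.169 0.155]
scene 132 393 398 bar z [0.55   0.1738] tip z [0.5348 0.2225] depth [0.551 0.172 0.149]
scene 133 395 400 bar z [0.5562 0.1728] tip z [0.5413 0.2214] depth [0.557 0.17  0.15 ]
scene 134 397 403 bar z [0.5624 0.1718] tip z [0.5479 0.2203] depth [0.563 0.169 0.149]
scene 135 399 406 bar z [0.5686 0.1707] tip z [0.5544 0.2192] 
[... 648 characters left out ...]
143 407 409 bar z [0.5942 0.1501] tip z [0.5815 0.1975] depth [0.59  0.166 0.133]
scene 144 407 408 bar z [0.5957 0.1467] tip z [0.583  0.1938] depth [0.592 0.161 0.133]
scene 145 407 408 bar z [0.5971 0.1432] tip z [0.5845 0.1902] depth [0.592 0.163 0.128]
scene 146 407 408 bar z [0.5986 0.1398] tip z [0.586  0.1865] depth [0.592 0.164 0.124]
scene 147 407 408 bar z [0.6    0.1363] tip z [0.5876 0.1829] depth [ 0.823 -0.7    0.937]
scene 148 406 408 bar z [0.5992 0.1317] tip z [0.5867 0.178 ] depth [0.591 0.161 0.119]
scene 149 406 408 bar z [0.6006 0.1283] tip z [0.5882 0.1744] depth [0.591 0.165 0.112]
scene 150 406 407 bar z [0.5998 0.1236] tip z [0.5873 0.1695] depth [0.589 0.162 0.11 ]
```

Call:
carry_out([
  [0.36,-0.04,0,0,0,0],
  [0.5,-0.06,0,0,0,0],
  [0.4,-0.05,0,0,0,0],
  [0.18,-0.015,0,0,0,0],
  [0,0,0.4,0,0,0],
  [0,0,0.5,0,0,0],
  [0,0,0.3,0,0,0],
  [0,0,0,0,0,0],
  [0,0,0,0,0,0],
])

```text
time: 10.82
ee_pos: [0.5739, 0.1779, 0.0909]
eef_rot: [0.998, -0.061, 0.0, -0.0]
ft_force: [0.1, 0.3, -1.2]
width: 0.0237
grip_force: 44.9
```

Run:
```python
from h import *
togo([.5732,.177,.0495],-7)
I=[]
for n,(a,b,d,e) in (('top',(140,220,120,220)),('scene',(120,200,370,470))):
    c=viewer.camera(n); I.append(c['pixels'][a:b,d:e])
cv2.imwrite('pics/c.png',cv2.resize(np.hstack(I),None,fx=4,fy=4,interpolation=cv2.INTER_CUBIC)[...,::-1])
```

```text
t 10.82 pos [0.5739 0.1779 0.0909] yaw -7.0 F [ 0.1  0.3 -1.2] w 0.0237
shift now-frame [-0.015  0.025  1.036] turn [-0.003 -0.004 -0.002] shift goal-frame [-0.014  0.025  1.036]
```

View pics/c.png

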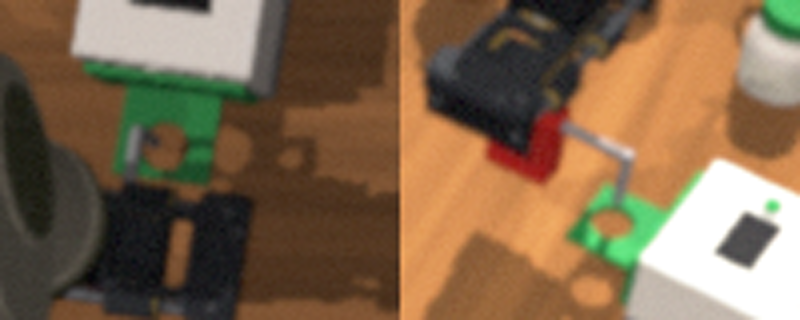

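Call:
carry_out([
  [-0.08,0,0,0,0,0],
  [0,0,0.3,0,0,0],
  [0,0,0.3,0,0,0],
  [0,0,0.3,0,0,0],
  [0,0,0.13,0,0,0],
  [0,0,0,0,0,0],
  [0,0,0,0,0,0],
])

```text
time: 11.8
ee_pos: [0.5708, 0.1783, 0.0497]
eef_rot: [0.998, -0.061, 0.0, -0.0]
ft_force: [-0.1, -0.5, -1.4]
width: 0.0238
grip_force: 44.9
```

Call:
carry_out([
  [-0.15,0,0,0,0,0],
  [-0.2,0,0,0,0,0],
  [-0.2,0,0,0,0,0],
  [-0.2,0,0,0,0,0],
  [-0.2,0,0,0,0,0],
  [-0.2,0,0,0,0,0],
  [-0.2,0,0,0,0,0],
  [-0.2,0,0,0,0,0],
  [-0.2,0,0,0,0,0],
  [-0.2,0,0,0,0,0],
  [-0.2,0,0,0,0,0],
  [-0.15,0,0,0,0,0],
  [0,0,0,0,0,0],
])

```text
time: 13.42
ee_pos: [0.4784, 0.1898, 0.0492]
eef_rot: [0.998, -0.061, -0.0, -0.0]
ft_force: [-0.1, 0.9, -1.4]
width: 0.0236
grip_force: 44.9
```

Run:
```python
from h import *
togo([.4517,.193,.0497],-7)
for n in('top','scene'):
    c=viewer.camera(n); print(n,greenhole(c,near=(.565,.176)))
    if n=='scene': cv2.imwrite('pics/d.png',cv2.resize(c['pixels'][100:220,330:490],None,fx=4,fy=4)[...,::-1])
```

```text
t 13.43 pos [0.4784 0.1898 0.0492] yaw -7.0 F [-0.1  0.9 -1.4] w 0.0236
shift now-frame [-0.672  0.001 -0.012] turn [-0.001  0.007  0.003] shift goal-frame [-0.672  0.001 -0.012]
top []
scene []
```

View pics/d.png

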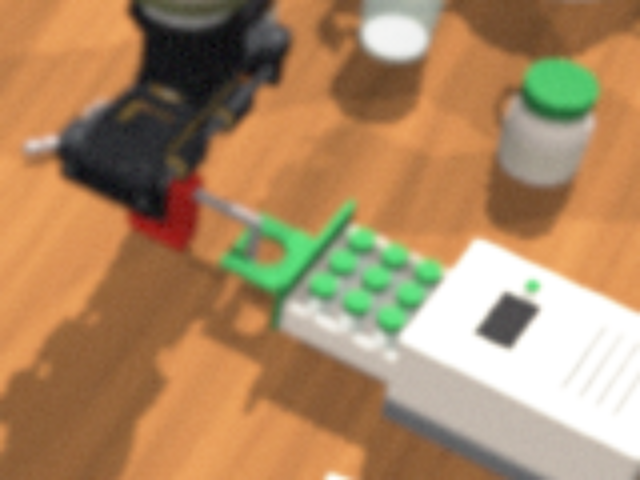

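Call:
carry_out([
  [-0.1,0,0,0,0,0],
  [-0.1,0,0,0,0,0],
  [-0.05,0,0,0,0,0],
  [0,0,0,0,0,0],
])

```text
time: 14.02
ee_pos: [0.469, 0.1907, 0.0493]
eef_rot: [0.998, -0.061, -0.0, -0.0]
ft_force: [0.5, 0.1, -1.1]
width: 0.0236
grip_force: 44.9
```

Call:
carry_out([
  [-0.08,0,0,0,0,0],
  [-0.05,0,0,0,0,0],
  [0,0,0,0,0,0],
])

```text
time: 14.4
ee_pos: [0.4638, 0.1913, 0.0493]
eef_rot: [0.998, -0.061, -0.0, -0.0]
ft_force: [0.1, -0.2, -1.6]
width: 0.0237
grip_force: 44.9
```

Call:
carry_out([
  [-0.08,0,0,0,0,0],
  [-0.05,0,0,0,0,0],
  [0,0,0,0,0,0],
])

```text
time: 14.78
ee_pos: [0.4586, 0.192, 0.0493]
eef_rot: [0.998, -0.061, -0.0, -0.0]
ft_force: [-0.6, -0.1, -1.2]
width: 0.0236
grip_force: 44.9
```

Call:
carry_out([
  [-0.08,0,0,0,0,0],
  [-0.05,0,0,0,0,0],
  [0,0,0,0,0,0],
])

```text
time: 15.15
ee_pos: [0.456, 0.1925, 0.0503]
eef_rot: [0.998, -0.062, 0.002, -0.001]
ft_force: [7.1, -2.2, 2.0]
width: 0.0236
grip_force: 44.9
```

Call:
carry_out([
  [-0.08,0,0,0,0,0],
  [-0.05,0,0,0,0,0],
  [0,0,0,0,0,0],
])

```text
time: 15.52
ee_pos: [0.4553, 0.1926, 0.0514]
eef_rot: [0.998, -0.062, 0.007, -0.001]
ft_force: [27.1, -3.1, -10.9]
width: 0.0238
grip_force: 44.9
```

Call:
carry_out([
  [0.15,0,0,0,0,0],
  [0.15,0,0,0,0,0],
  [0.1,0,0,0,0,0],
  [0,0,0,0,0,0],
  [0,0,0,0,0,0],
])

```text
time: 16.15
ee_pos: [0.4641, 0.1913, 0.0492]
eef_rot: [0.998, -0.061, -0.0, 0.0]
ft_force: [0.2, 0.4, -0.7]
width: 0.024
grip_force: 44.9
```

Run:
```python
from h import *
togo([.4617,.193,.0497],-7)
I=[]
for n,(a,b,d,e) in (('top',(150,250,100,220)),('scene',(100,200,350,470))):
    c=viewer.camera(n); I.append(c['pixels'][a:b,d:e]); 
    rays,o,P=cloud(c); m=masks(c)['green'];Q=plane(rays,o,.04); m&=(np.hypot(Q[...,0]-.56,Q[...,1]-.18)<.07); q=Q[m]; print(n,np.percentile(q,1,axis=0))
cv2.imwrite('pics/e.png',cv2.resize(np.hstack(I),None,fx=3.3,fy=3.3,interpolation=cv2.INTER_CUBIC)[...,::-1])
```

```text
t 16.15 pos [0.4641 0.1913 0.0492] yaw -7.0 F [ 0.2  0.4 -0.7] w 0.024
shift now-frame [-0.065 -0.034 -0.013] turn [ 0.001  0.004 -0.001] shift goal-frame [-0.065 -0.034 -0.013]
top [0.51827056 0.13639008 0.04      ]
scene [0.52204411 0.14382835 0.04      ]
```

View pics/e.png

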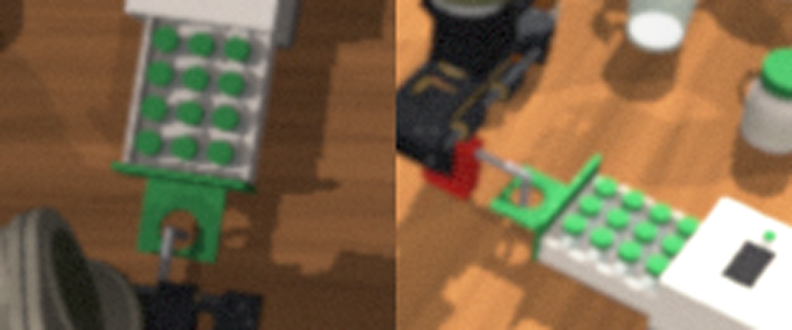

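Call:
carry_out([
  [0,0,-0.3,0,0,0],
  [0,0,-0.4,0,0,0],
  [0,0,-0.5,0,0,0],
  [0,0,-0.4,0,0,0],
  [0,0,-0.2,0,0,0],
  [0,0,0,0,0,0],
])

```text
time: 17.0
ee_pos: [0.4647, 0.1915, 0.1219]
eef_rot: [0.998, -0.061, 0.0, -0.0]
ft_force: [-0.1, 0.6, -0.8]
width: 0.0238
grip_force: 44.9
```

Call:
carry_out([
  [0,0.4,0,0,0,0],
  [0,0.8,0,0,0,0],
  [0,0.8,0,0,0,0],
  [0,0.8,0,0,0,0],
  [0,0.8,0,0,0,0],
  [0,0.8,0,0,0,0],
  [0,0.8,0,0,0,0],
  [0,0.5,0,0,0,0],
  [0,0.3,0,0,0,0],
  [0,0,0,0,0,0],
  [0,0,0,0,0,0],
])

```text
time: 18.38
ee_pos: [0.4351, -0.0463, 0.1212]
eef_rot: [0.998, -0.061, -0.0, -0.0]
ft_force: [-1.0, -0.1, -1.1]
width: 0.0237
grip_force: 44.9
```

Run:
```python
from h import *
togo([.43,-.05,.0426],-7)
for n in('top','scene'):
    c=viewer.camera(n); print(n,greenhole(c,near=(.55,.176)),greenhole(c,'blue',(0.66,-0.08)))
rays,o,P=cloud(c); z=P[...,2]; m=masks(c)['red']; Q=plane(rays,o,.1)
m&=(Q[...,1]>-.2)&(Q[...,0]>.3); ys,xs=np.where(m); print(xs.min(),xs.max(),ys.min(),ys.max())
x0,y0=int(xs.mean()),int(ys.mean())
cv2.imwrite('pics/f.png',cv2.resize(c['pixels'][y0-50:y0+60,x0-60:x0+90],None,fx=5,fy=5,interpolation=cv2.INTER_CUBIC)[...,::-1])
```

```text
t 18.38 pos [ 0.4351 -0.0463  0.1212] yaw -7.0 F [-1.  -0.1 -1.1] w 0.0237
shift now-frame [-0.116  0.108  1.964] turn [-0.     0.002  0.004] shift goal-frame [-0.116  0.108  1.964]
top [([0.5393, 0.1803], 110, (array([538.7, 181.2]), array([27.2, 27.5]), 1.3))] [([0.6408, -0.0767], 132, (array([641.1, -76.6]), array([29.9, 29.7]), 46.7))]
scene [([0.5422, 0.1777], 55, (array([542.3, 178.3]), array([26., 24.]), 28.9))] [([0.643, -0.0794], 106, (array([643. , -79.1]), array([30.4, 27.5]), 28.8))]
281 327 169 193
```

View pics/f.png

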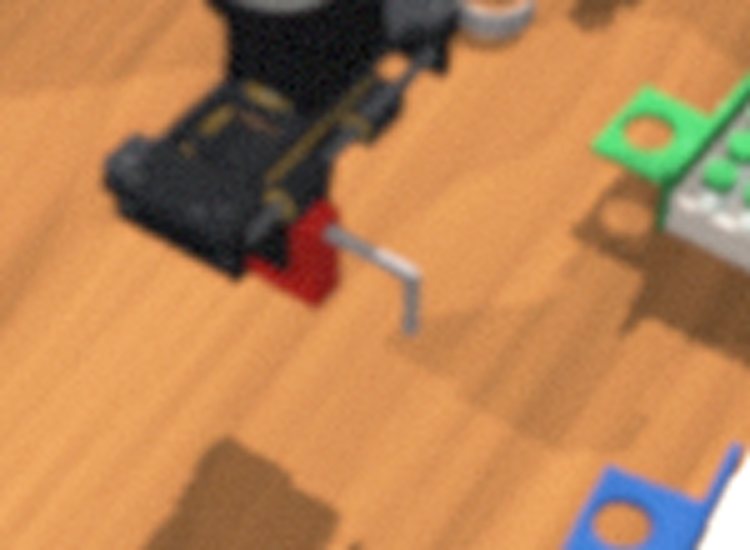

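Call:
carry_out([
  [0,0,0.4,0,0,0],
  [0,0,0.5,0,0,0],
  [0,0,0.5,0,0,0],
  [0,0,0.3,0,0,0],
  [0,0,0.15,0,0,0],
  [0,0,0.06,0,0,0],
  [0,0,0,0,0,0],
  [0,0,0,0,0,0],
])

```text
time: 19.48
ee_pos: [0.4355, -0.0468, 0.0453]
eef_rot: [0.998, -0.061, 0.0, -0.0]
ft_force: [-0.4, -0.4, -2.6]
width: 0.0238
grip_force: 44.9
```

Call:
carry_out([
  [0,0,0.03,0,0,0],
  [0,0,0.03,0,0,0],
  [0,0,0,0,0,0],
  [0,0,0,0,0,0],
])

```text
time: 19.98
ee_pos: [0.4353, -0.0468, 0.0426]
eef_rot: [0.998, -0.061, 0.0, -0.0]
ft_force: [0.3, -0.1, -0.2]
width: 0.0236
grip_force: 44.9
```

Call:
carry_out([
  [0,0,0.02,0,0,0],
  [0,0,0,0,0,0],
  [0,0,0,0,0,0],
])

```text
time: 20.35
ee_pos: [0.4353, -0.0468, 0.0425]
eef_rot: [0.998, -0.061, -0.0, -0.0]
ft_force: [-7.0, 0.7, 17.6]
width: 0.0235
grip_force: 44.9
```

Call:
carry_out([
  [0,0,0,0,0,0],
  [0,0,0,0,0,0],
  [0,0,0,0,0,0],
  [0,0,0,0,0,0],
], fingers=60)

```text
time: 20.85
ee_pos: [0.4351, -0.0469, 0.0416]
eef_rot: [0.998, -0.061, -0.0, 0.0]
ft_force: [0.4, 0.3, 0.5]
width: 0.055
grip_force: 0.0
```

Call:
carry_out([
  [0,0,-0.2,0,0,0],
  [0,0,-0.5,0,0,0],
  [0,0,-0.9,0,0,0],
  [0,0,-0.9,0,0,0],
  [0,0,-0.9,0,0,0],
  [-0.3,0,-0.5,0,0,0],
  [0,0,0,0,0,0],
  [0,0,0,0,0,0],
])

```text
time: 21.85
ee_pos: [0.4232, -0.0455, 0.1973]
eef_rot: [0.998, -0.061, -0.0, -0.0]
ft_force: [0.4, 0.7, -0.3]
width: 0.0599
grip_force: 0.0
```

Run:
```python
from h import *
togo([.43,-.05,.0426],-7)
c=viewer.camera('scene'); print(greenhole(c,near=(.55,.176)),greenhole(c,'blue',(0.66,-0.08)))
cv2.imwrite('pics/g.png',cv2.resize(c['pixels'][120:340,220:460],None,fx=2.7,fy=2.7,interpolation=cv2.INTER_CUBIC)[...,::-1])
```

```text
t 21.85 pos [ 0.4232 -0.0455  0.1973] yaw -7.0 F [ 0.4  0.7 -0.3] w 0.0599
shift now-frame [0.184 0.092 3.867] turn [-0.002  0.002 -0.002] shift goal-frame [0.183 0.091 3.867]
[([0.5423, 0.1772], 55, (array([542.2, 176.8]), array([25.6, 24.6]), 80.5))] [([0.643, -0.0794], 106, (array([643. , -79.1]), array([30.4, 27.5]), 28.8))]
```

View pics/g.png

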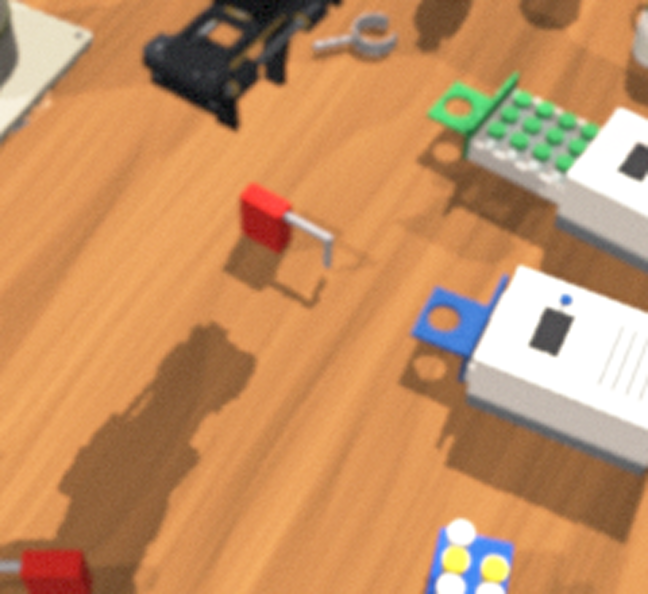

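The hook stands upright at crop (265,218), clear of the trays. The green tray is fully out (460,105), and the blue one hasn't moved (442,318).

```bash
python3 -c "
from bench import r
print(r.close_job())"
```

```text
the job is handed in; nothing more can be done
None
```

The green tray is pulled out to its stop, the hook is standing upright on the bench clear of both trays, the blue tray has not moved, and the job is handed in (about 22 s of 48 s used; no verdict was returned).

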